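Pump the bench clamp onto a plaster cast and hold the pressure

ROBOT

A 6-joint arm with a two-finger parallel gripper is mounted at the origin on the work surface. World frame = base frame: x ahead of the robot, y to its left, z up, the work surface at z = 0. Lengths are in m, angles in rad, forces in N, time in s.
With the tool pointing down it reaches from about 0.375 to 0.975 m from the base axis. Payload 3.8 kg.
Tool frame: the origin (TCP) lies between the finger pads; the fingertips stand 19 mm ahead of it and the grasp point (between the pads) is the TCP; z points along the fingers, y is the line along which they close (so a half turn about z gives the same grasp; the last joint's range is limited). The gripper opens to 88 mm and grips with 3 to 60 N. Pads are 18 mm wide; open, the fingers measure 123 mm over their backs; the gripper's body (75 mm by 187 mm) begins 45 mm behind the grasp point.
Start: joints at [-1.176, 0.264, 1.604, -0, 1.274, -0.037], TCP at [0.282, -0.613, 0.258] pointing down, gripper open.
Joint ranges: [-2.63, 2.63], [-0.94, 2.18], [0.31, 2.57], [-1.31, 4.45], [0, 2.66], [-2.55, 2.55]. Speed limits (rad/s): [2.57, 2.57, 3.14, 3.14, 3.14, 3.14].

INTERFACE

Orientations are given as a rotation vector (axis times angle).
In Python, from cell import manip, vision, job, nets gives the robot as it stands. Calls block until the motion is done:
- manip.move_pose(position, orientation): joint-space move of the TCP to a pose.
- manip.move_linear(position, rate=0.15, rot=None): straight line of the TCP; rot=None keeps the orientation; rate is the mean speed in m/s.
- manip.set_joints(angles): joint-space move.
- manip.set_gripper(opening, force=None): finger opening in m; force is the grip in N (None keeps the last); returns when the fingers have stopped.
- manip.dwell(seconds).
- manip.inverse_kinematics(position, orientation): joint angles nearest the present ones, or None.
- manip.state(): the state.
- vision.capture(name): name is "scene" or "top" or "wrist"; returns a dict with "image" (480x640x3 uint8, blue, green, red), "z_map" (480x640 float32, m along the optical axis (not along the pixel's ray), 0 where there is no reading), "intrinsics" (3x3 intrinsics, pixels), "position" and "orientation" of the camera in the world; the wrist camera has in their place "T_tool_cam" (4x4, takes a point from camera to tool coordinates, whose origin is the TCP and whose axes are the flange's). Camera axes: x right, y down, z forward; pixel columns grow to the right and rows downward; lengths in m; the calibration is good to about 2 mm. A picture is of the moment at which its call begins: read the wrist's pose just before it.
A pose or a line that the arm cannot do raises manip.IKError and nothing moves.
- job.close_job(): hands the job in; it is judged then, once.
Trained networks look in a picture, given as the dict that the camera call returned (one of the last four; its "shot" number tells which), for a name from the list of things; names that differ only in an ending like _2 or _b are one class to them, and where a whole thing is asked for, a point or a joint stands for the part that bears it (a point fixed in the world has none). Each returns a list of dicts, best first, with "p" (0 to 1); they miss things now and then, are a little off and sometimes report something else, mostly with a low value. They report only what shows in the picture. A call takes as long as a camera call.
- nets.search_frame(picture, thing): "point" ([x, y, z] in m, in the coordinates of the camera as it stood for that picture, good to about 4 mm: the middle of the surface that is visible of it).
- nets.place_of(picture, thing): "point" ([x, y, z] in m, in the coordinates of the camera as it stood for that picture, good to about 4 mm: a listed point, or the origin of a listed thing).
The state is a dict: "clock": time; "joint_pos": joint angles; "joint_velocities": joint speeds; "tau": joint torques, N m; "tool_pos": TCP position; "tcp_rot": TCP orientation; "contact_force": force on the tool from outside, world axes, zero at the start; "moment": the same for the moment, N m; "gripper_width": finger opening in m; "grasp_force": force on a finger pad.
Only numpy, scipy, OpenCV 4.12 (cv2) and the standard library are available. Lean on these libraries where they do the work, as an engineer would, in place of code of your own. Each camera call takes 0.05 s, during which the arm holds its last target. There are 200 camera calls.

TASK

Pump the pair of squeeze levers on the bench clamp until its sprung nose reaches the plaster cast and presses it squarely against the backing plate, then keep the levers squeezed so that the nose spring is pushed in about half-way: firm pressure, but never so hard that the spring bottoms out, which would crush the cast. Finish while still holding the levers squeezed. Work the clamp by its levers only: do not touch the jaw, its rod or the cast with the robot, and leave the jar, the beaker and the spatula where they are.

Things in the scene. Friction and masses are not known exactly. Their poses are not given: they have to be found in the camera images.
- clamp: Low bench clamp fixed to the counter: grey base plate 120 x 430 x 12 mm, two aluminium cheeks (top 74 mm above the counter) at one end. Origin on the counter under the base, z up; its y axis runs along the rod, from the levers (centred at y = -100 mm) to the backing plate (+y end). A full squeeze of the levers, which a return spring opens again, drives the rod forward through a ratchet.
- lever_a: Squeeze lever nearer the jaw; origin on its pivot, 60 mm above the counter. Levers a and b stand one behind the other on the rod line, steel stems 10 mm wide, geared to close equally towards their middle. Straddle both black pads from above, fingers outside, closing along the clamp's y: 68 mm over the outsides when free, 42 mm fully squeezed. The fingers have free room down to 80 mm height.
- lever_b: Squeeze lever farther from the jaw, like lever a; origin on its pivot, 60 mm above the counter. Pinching both pads with 1 N gives about 1.5 N at the rod, less 4 N of brake and 5 to 7 N of return spring: 15 N of pinch gives the half-way pressure on the cast (12 N), 20 N nearly bottoms the nose.
- lever_a_pad (a point): Centre of the black pad (20 mm across, 10 mm thick along the squeeze, 30 mm high) at the top of lever a, 147 mm above the counter. Pad centres are 57 mm apart when released, 32 mm when fully squeezed.
- lever_b_pad (a point): Centre of the same black pad at the top of lever b.
- carriage (a joint): Travel of the ratchet pawl (m), in proportion to the squeeze: 0 levers released, 0.016 levers fully squeezed (stop). Teeth are 6 mm apart: up to 6 mm is lost before the pawl catches a tooth, so a full pump moves the rod 10 to 16 mm. Let the levers open completely between pumps.
- jaw (a joint): Advance of the toothed rod and its jaw towards the cast (m), 0 to 0.105; starts at 0 to 0.03. A 4 N friction brake keeps the rod in place when the levers are let go, but a nose spring loaded beyond 4 N pushes it back on release, so real pressure lasts only while the levers are held.
- nose (a joint): How far the sprung nose plate on the jaw is pushed in (m): 0 free, 0.008 bottomed out. 3 N per mm, so half-way, 0.004, is about 12 N on the cast. It reads near 0 until the cast is against the backing plate.
- nose_pad: Black rubber face of the sprung nose plate, 44 x 6 x 40 mm; origin on the rod line at counter height, 75 mm behind the face (its point nose_face is the useful point).
- nose_face (a point): Centre of the flat front face of the nose plate, 45 mm above the counter; it faces the cast along the clamp's +y.
- cast: Loose off-white plaster dental cast with a tooth arch on top, 56 mm across, 50 mm along the rod, 46 mm high, 110 to 220 g, standing on the base plate between nose and backing plate; origin under its centre. It starts 1 to 10 mm short of the backing plate, 35 to 75 mm from the nose, and slides on the base when the nose pushes it.
- backplate: Upright fixed steel backing plate 70 x 14 x 60 mm at the clamp's +y end; origin at the lower edge of its face that looks to the cast (clamp y = 200 mm).
- jar: Bystander: small glass jar with a white lid, 44 mm wide, 62 mm high; origin under its centre.
- beaker: Bystander: steel beaker 68 mm wide, 70 mm high; origin under its centre.
- spatula: Bystander: slim mixing spatula, 170 mm long, white handle and steel blade, lying flat on the counter; origin under its middle.

How it is judged:
By the outcome, as a careful person would: the job done as asked, in the order asked, and still so for the second after the job is handed in, while the arm keeps its last pose, push and grip.
It also fails if it takes over 61 s, if anything falls off the work surface, if the arm or the gripper's body presses on something with over 40 N, if the wrist force passes 120 N, or if a joint passes its speed limit or range.

## Working session

There is one attempt and no reset: what is moved stays moved. The work goes in short steps, each a Python script; the robot and the scene stay as the last script left them, time stands still between calls to the robot, and variables do not carry over. Pictures are saved under pics/ and viewed, at most 10 in all, crops included, and the job is handed in when it is done.

```bash
mkdir -p pics; cat > h.py <<'E'
from cell import manip, vision, job, nets
import numpy as np, cv2
from scipy.spatial.transform import Rotation as R
def Rm(o):
    o=np.array(o,float)
    return o if o.shape==(3,3) else (R.from_rotvec(o).as_matrix() if o.size==3 else R.from_quat(o).as_matrix())
def world(c,p): return Rm(c["orientation"])@np.array(p)+np.array(c["position"])
E
python3 - <<'E'
from h import *
for n in("scene","top"):
    c=vision.capture(n); cv2.imwrite(f"pics/{n}0.png",c["image"]); print(n,c["position"],c["orientation"])
    for t in("clamp","lever_a","lever_a_pad","lever_b_pad","nose_face","cast","backplate","jar","beaker","spatula"):
        print(t,[(np.round(world(c,d["point"]),4).tolist(),round(d["p"],2)) for d in nets.place_of(c,t)[:3]])
print(manip.state())
E
```

```text
scene [1.10359901 0.2477131  0.66277458] [-1.43977407 -2.10840249  0.87204063]
clamp [([0.5791, 0.082, 0.0015], 0.78)]
lever_a [([0.6102, 0.0046, 0.058], 0.71), ([0.53, 0.2387, 0.0087], 0.65), ([0.6194, -0.0269, 0.0625], 0.57)]
lever_a_pad [([0.6057, 0.0127, 0.1519], 0.79), ([0.513, 0.2752, 0.0101], 0.5)]
lever_b_pad [([0.6217, -0.0389, 0.1457], 0.68)]
nose_face [([0.5463, 0.1821, 0.044], 0.74), ([0.4581, 0.0873, -0.0035], 0.74), ([0.6223, -0.028, 0.0603], 0.33)]
cast [([0.5289, 0.2337, 0.0115], 0.67)]
backplate [([0.5142, 0.2707, 0.0059], 0.65)]
jar [([0.7575, 0.0337, 0.0009], 0.83)]
beaker [([0.6845, 0.2644, -0.0014], 0.72)]
spatula [([0.455, 0.0908, 0.0006], 0.87)]
top [0.41660852 0.07090225 0.94809672] [-1.99221597  2.22906136 -0.2423861 ]
clamp [([0.5803, 0.0846, 0.0023], 0.63)]
lever_a [([0.6212, -0.0332, 0.0606], 0.64), ([0.6064, 0.0074, 0.0585], 0.56)]
lever_a_pad [([0.6023, 0.0128, 0.1491], 0.63), ([0.5093, 0.2697, 0.0126], 0.61), ([0.624, -0.0421, 0.1484], 0.36)]
lever_b_pad [([0.5244, 0.2333, 0.0115], 0.59)]
nose_face [([0.5431, 0.1787, 0.0451], 0.72), ([0.58, 0.0815, 0.00
[... 319 characters left out ...]
1)]
{'clock': 1.1, 'joint_pos': array([-1.17591922e+00,  2.63861983e-01,  1.60399078e+00, -6.20432077e-06,
        1.27371347e+00, -3.69082204e-02]), 'joint_velocities': array([ 0.00285922, -0.00066577,  0.00130092,  0.00055025,  0.00073284,
       -0.00055863]), 'tau': array([ 2.44213707e-04, -5.02069402e+01, -3.57261837e+01,  7.28700589e-02,
        1.85024732e-02, -1.89128440e-05]), 'tool_pos': array([ 0.28247231, -0.61304771,  0.25773635]), 'tcp_rot': array([ 3.06863530e+00,  6.72987253e-01, -1.78270002e-06]), 'contact_force': array([ 0.49569003, -0.05002308, -0.07572685]), 'moment': array([-0.00731575,  0.02249146,  0.03808988]), 'grasp_force': 0.0, 'gripper_width': 0.08810735666079704}
```

View pics/scene0.png

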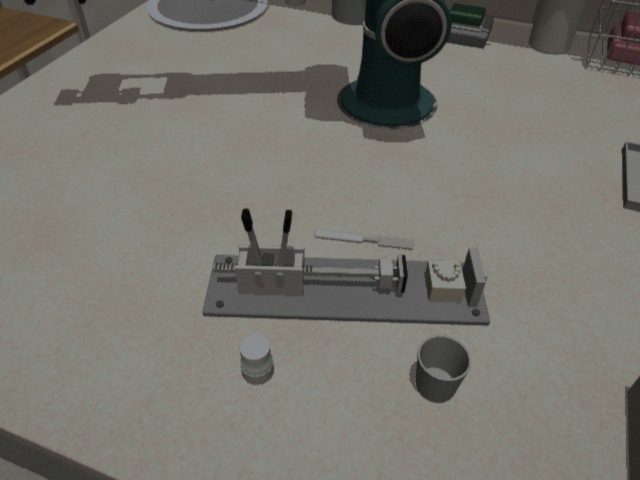

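View pics/top0.png

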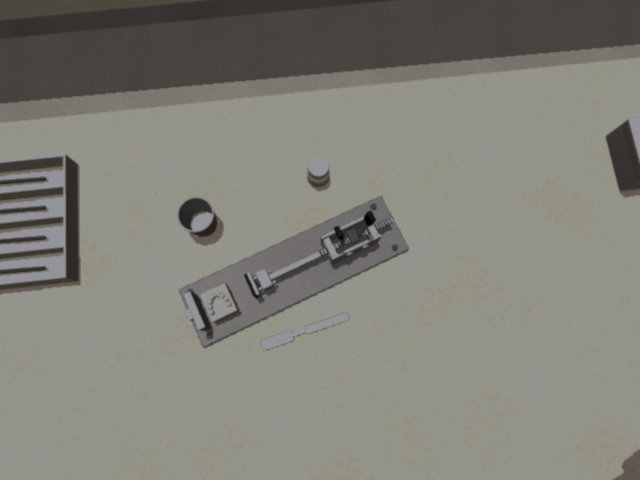

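The pictures show the clamp running from the levers (scene pixels 247/288, 220) to the backing plate (475, 275). The cast is at (447, 280) and the nose at (403, 273). The jar and beaker are on the +x side and the spatula on the robot side, all clear of the levers. The network positions agree with this: the clamp's y axis is at about 109.5°.

```bash
cat >> h.py <<'E'
def orient(u):
    u=np.array([u[0],u[1],0.])/np.hypot(u[0],u[1]); z=np.array([0,0,-1.])
    best=None; j0=manip.state()["joint_pos"]
    for s in(1,-1):
        y=s*u; o=R.from_matrix(np.c_[np.cross(y,z),y,z]).as_rotvec()
        q=manip.inverse_kinematics([.613,-.012,.30],o)
        if q is not None:
            d=np.abs(np.array(q)-j0)[5]
            if best is None or d<best[0]: best=(d,o,q)
    return best[1]
U=np.array([-.3338,.9426])
E
python3 - <<'E'
from h import *
o=orient(U); print(o, manip.inverse_kinematics([.613,-.012,.30],o))
manip.move_pose([.613,-.012,.30],o)
s=manip.state(); c=vision.capture("wrist"); cv2.imwrite("pics/w0.png",c["image"])
T=np.array(c["T_tool_cam"]); Rt=Rm(s["tcp_rot"])
def W(p): return Rt@(T[:3,:3]@np.array(p)+T[:3,3])+s["tool_pos"]
for t in("lever_a_pad","lever_b_pad","lever_a","clamp"):
    print(t,[(np.round(W(d["point"]),4).tolist(),round(d["p"],2)) for d in nets.place_of(c,t)[:4]])
# pads from depth: points between 0.135 and 0.17 high
z=c["z_map"]; v,u=np.nonzero(z>0); zz=z[v,u]; K=c["intrinsics"]
P=np.c_[(u-K[0,2])/K[0,0]*zz,(v-K[1,2])/K[1,1]*zz,zz]
P=(P@T[:3,:3].T+T[:3,3])@Rt.T+s["tool_pos"]
m=(P[:,2]>.145)&(P[:,2]<.175)&(np.hypot(P[:,0]-.613,P[:,1]+.012)<.07)
P=P[m]; d=(P[:,:2]-[.613,-.012]); al=d@U; ac=d@[U[1],-U[0]]
for k in(al>0,al<=0):
    if k.sum(): print(k.sum(),np.percentile(al[k],[2,50,98]).round(4),np.percentile(ac[k],[2,50,98]).round(4),P[k,2].max(), P[k].mean(0))
print(s["clock"],s["tool_pos"])
E
```

```text
[3.09621371 0.53203859 0.        ] [-6.01966499e-02  1.24589730e-01  1.69095844e+00 -4.44089210e-16
  1.32604449e+00  1.17025309e+00]
lever_a_pad [([0.6036, 0.0145, 0.1425], 0.76)]
lever_b_pad [([0.6245, -0.0404, 0.1488], 0.76)]
lever_a [([0.6066, 0.0044, 0.0617], 0.69), ([0.6143, -0.0312, 0.0568], 0.64)]
clamp [([0.5781, 0.0855, 0.0005], 0.9)]
392 [0.0226 0.0276 0.0338] [-0.0088  0.0016  0.0097] 0.16300745923242063 [0.60508351 0.01462603 0.15825145]
391 [-0.0349 -0.0289 -0.0239] [-0.0093  0.0013  0.0094] 0.16356190063205137 [ 0.62376483 -0.03905198  0.15819332]
3.5417 [ 0.61300282 -0.0128851   0.29991975]
```

View pics/w0.png

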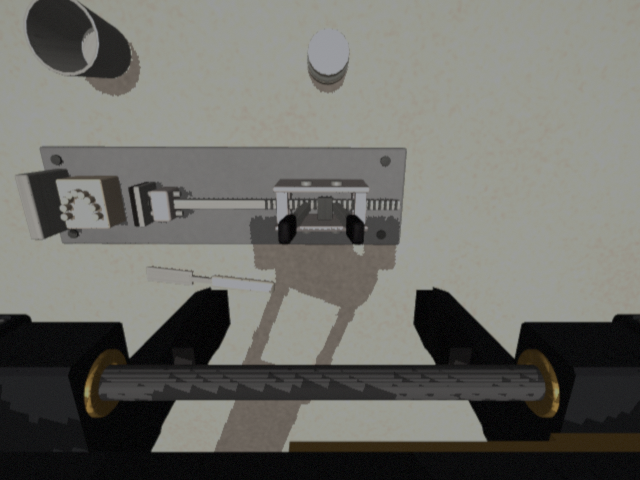

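The wrist view shows both pads (287 and 356, about 230), with the plate edges parallel to the image rows, so the yaw is right. The depth data puts the pad middle at about (0.6145, -0.012). Next I descend and do the first pump at low force.

```bash
cat >> h.py <<'E'
def rep(t):
    s=manip.state(); f=Rm(s["tcp_rot"]).T@s["contact_force"]
    print(t,"t%.2f w%.4f gf%.1f"%(s["clock"],s["gripper_width"],s["grasp_force"]),"ftool",f.round(1)); return s
E
python3 - <<'E'
from h import *
manip.move_linear([.6142,-.0124,.147],rate=.12); rep("down")
manip.set_gripper(.036,force=9); rep("9N")
manip.dwell(.2); s=rep("9N+")
if s["gripper_width"]>.045:
    manip.set_gripper(.036,force=10.5); manip.dwell(.2); rep("10.5")
c=vision.capture("scene"); print([(np.round(world(c,d["point"]),4).tolist(),round(d["p"],2)) for d in nets.place_of(c,"nose_face")[:1]])
manip.set_gripper(.082); rep("open")
E
```

```text
down t5.22 w0.0881 gf0.0 ftool [0.7 0.5 0.3]
9N t5.98 w0.0412 gf9.0 ftool [-3.4 -3.1 -8.5]
9N+ t6.18 w0.0415 gf9.0 ftool [-2.7 -3.2 -8.8]
[([0.5398, 0.1958, 0.0504], 0.88)]
open t7.03 w0.0818 gf0.0 ftool [ 0.6 -1.3  0.1]
```

```bash
python3 - <<'E'
from h import *
for i in range(5):
    manip.dwell(.15)
    manip.set_gripper(.036,force=9); manip.dwell(.25); s=rep(f"pump{i} 9N")
    if s["gripper_width"]>.0435:
        manip.set_gripper(.036,force=10.5); manip.dwell(.25); s=rep(" 10.5N")
    c=vision.capture("scene"); print([(np.round(world(c,d["point"]),4).tolist(),round(d["p"],2)) for t in("nose_face","cast") for d in nets.place_of(c,t)[:1]])
    cv2.imwrite(f"pics/p{i}.png",cv2.resize(c["image"][220:340,180:520],None,fx=2.3,fy=2.3))
    if s["gripper_width"]>.0435: break
    manip.set_gripper(.082)
rep("end")
E
```

```text
pump0 9N t8.12 w0.0416 gf9.0 ftool [-3.5 -3.  -7.3]
[([0.5348, 0.2056, 0.0449], 0.94), ([0.5299, 0.2375, 0.0091], 0.92)]
pump1 9N t10.10 w0.0411 gf9.0 ftool [-3.1 -2.4 -7.1]
[([0.5349, 0.2209, 0.0444], 0.98), ([0.527, 0.2385, 0.011], 0.59)]
pump2 9N t12.00 w0.0484 gf8.9 ftool [-3.3 -3.7 -6.1]
 10.5N t12.47 w0.0471 gf10.5 ftool [-2.8 -3.5 -6.8]
[([0.5325, 0.2245, 0.0475], 0.56), ([0.5262, 0.2442, 0.0106], 0.92)]
end t12.62 w0.0473 gf10.5 ftool [-1.8 -3.  -6.6]
```

View pics/p2.png

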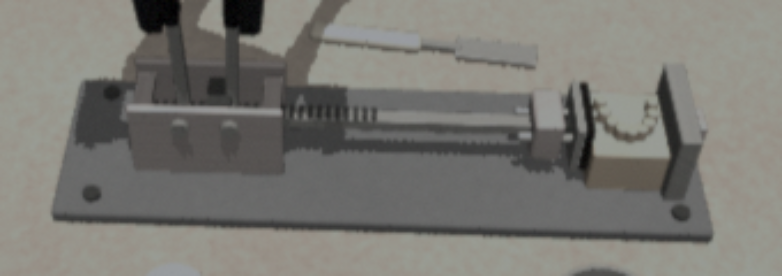

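```bash
python3 - <<'E'
from h import *
for F in(12,13.5,15):
    manip.set_gripper(.036,force=F); manip.dwell(.3); rep(F)
c=vision.capture("scene"); cv2.imwrite("pics/q.png",cv2.resize(c["image"][220:340,360:500],None,fx=4,fy=4))
E
```

```text
12 t13.13 w0.0461 gf12.0 ftool [-2.5 -3.8 -7. ]
13.5 t13.65 w0.0449 gf13.5 ftool [-2.7 -2.6 -7.4]
15 t14.17 w0.0436 gf15.0 ftool [-3.8 -2.6 -7.9]
```

View pics/q.png

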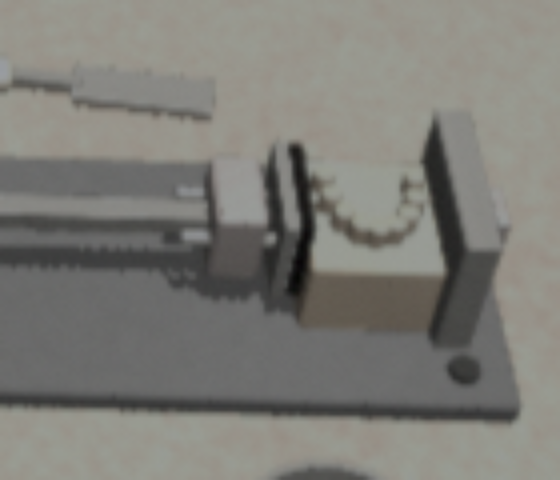

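The nose is flush on the cast (black face at about (297, 220)) and the cast is against the backing plate (about (437, 260)). From 10.5 N to 15 N the levers moved at about 3 N per mm, which matches the nose spring, and they have not reached the lever stop. That puts the nose about half-way in, so I'm handing in.

```bash
python3 - <<'E'
from h import *
rep("final"); print(job.close_job())
E
```

```text
final t14.22 w0.0434 gf15.0 ftool [-3.  -2.7 -7.1]
the job is handed in; nothing more can be done
None
```

I handed the job in at 14.2 s: the cast is pressed against the backing plate and the levers are still held at 15 N, with the nose spring about half-way in (estimated from the force and lever travel, not read directly).

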